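# Line up the baffles and hold the glass cell in the light path

### The arm

A 6-joint arm with a two-finger parallel gripper is mounted at the origin on a cart in front of the work surface, level with it; the furniture and walls round the work are solid. World frame = base frame: x ahead of the robot, y to its left, z up, the work surface at z = 0. Lengths are in m, angles in rad, forces in N, time in s.
With the tool pointing down it reaches from about 0.375 to 0.925 m from the base axis. Payload 5.7 kg.
Tool frame: the origin (TCP) lies midway between the tips of the shut fingers; the grasp point (between the pads) lies 19 mm behind it; z points along the fingers, y is the line along which they close (so a half turn about z gives the same grasp; the last joint's range is limited). The gripper opens to 88 mm and grips with 3 to 60 N. Pads are 20 mm wide; open, the fingers measure 115 mm over their backs; the gripper's body (75 mm by 178 mm) begins 61 mm behind the grasp point.
Start: joints at [-1.263, 0.359, 1.51, -0, 1.272, -0.115], TCP at [0.246, -0.547, 0.223] pointing down, gripper open.
Joint ranges: [-2.97, 2.97], [-1.01, 2.36], [0.21, 2.38], [-0.96, 4.11], [0.2, 2.71], [-2.98, 2.98]. Speed limits (rad/s): [2.39, 2.39, 3.14, 3.14, 3.14, 3.14].

### API

Orientations are given as a unit quaternion [x, y, z, w].
In Python, from bench import move_ptp, servo_line, goto_joints, move_gripper, sleep, inverse_kinematics, capture, PlanningError, close_job, spot_in, silhouettes, current_clock, current_joint_pos, current_qvel, current_joint_torque, current_position, current_orientation, current_force, current_torque, current_finger_gap, current_grip_force gives the robot as it stands. Calls block until the motion is done:
- move_ptp(position, orientation): joint-space move of the TCP to a pose.
- servo_line(position, orientation=None, rate=0.15, contact_N=None): straight line of the TCP; orientation=None keeps the orientation; rate is the mean speed in m/s. With contact_N (N) it stops when the force on the tool has changed by that much, and returns True; else False.
- goto_joints(angles): joint-space move.
- move_gripper(opening): finger opening in m; the grip force is fixed at half the most; returns when the fingers have stopped.
- sleep(seconds).
- inverse_kinematics(position, orientation): joint angles nearest the present ones, or None.
- capture(name): name is "scene" or "top" or "wrist"; returns a dict with "image" (384x512x3 uint8, blue, green, red), "range_z" (384x512 float32, m along the optical axis (not along the pixel's ray), 0 where there is no reading), "intrinsics" (3x3 intrinsics, pixels), "R" (3x3) and "t" (3): a world point X has camera coordinates R X + t. Camera axes: x right, y down, z forward; pixel columns grow to the right and rows downward; lengths in m; the calibration is good to about 2 mm. A picture is of the moment at which its call begins.
A pose or a line that the arm cannot do raises PlanningError and nothing moves.
- close_job(): hands the job in; it is judged then, once.
Trained networks look in the newest picture that a camera, given by its name, has taken for a name from the list of things; names that differ only in an ending like _2 or _b are one class to them, and where a whole thing is asked for, a point or a joint stands for the part that bears it (a point fixed in the world has none). Each returns a list of dicts, best first, with "conf" (0 to 1); they miss things now and then, are a little off and sometimes report something else, mostly with a low value. They report only what shows in the picture. A call takes as long as a camera call. They do not tell look-alikes from the thing itself.
- spot_in(camera, query): "xy" ([column, row] in pixels, amid what is visible of it).
- silhouettes(camera, query): "region" (384x512 bool, what is visible of it) and "xy" ([column, row] in pixels, amid what is visible of it).
Readings, each from a call of its own:
- current_clock(): time.
- current_joint_pos(): joint angles.
- current_qvel(): joint speeds.
- current_joint_torque(): joint torques, N m.
- current_position(): TCP position.
- current_orientation(): TCP orientation.
- current_force(): force on the tool from outside, world axes, zero at the start.
- current_torque(): the same for the moment, N m.
- current_finger_gap(): finger opening in m.
- current_grip_force(): force on a finger pad.
Only numpy, scipy, OpenCV 4.12 (cv2) and the standard library are available. Lean on these libraries where they do the work, as an engineer would, in place of code of your own. Each camera call takes 0.05 s, during which the arm holds its last target. There are 200 camera calls.

### The job

On the light-test board, first nudge the three notched wooden baffles straight back until all of them stand flush and square against the aluminium fence, so that their notches line up between lamp and target. Then pick up the open-topped glass cell by its two frosted side faces only, never touching its clear panes, and hold it upright in the light path above the black patch: centred on the light, its middle level with the lamp's centre, clear panes squarely facing lamp and target, clear of board and baffles. The program finishes while the robot is still holding it there, motionless; do not put it down, do not let it tip over, and leave the other things on the bench alone.

Things in the scene. Friction and masses are not known exactly. Their poses are not given: they have to be found in the camera images.
- light_board: Light-test board fixed to the bench, plywood 155 x 330 x 12 mm (x = -105 to +50 mm, y = -165 to +165). Origin: on the bench top, under the light axis. The light runs along the board's y at x = 0, 62 mm above the bench, from the lamp at the +y end to the white screen at the -y end. +x points away from the robot.
- fence_face (a point): Middle of the lower edge, on the board, of the aluminium fence's near face, at board x = +30 mm. The fence runs along y on the board's far side, fixed, top 32 mm above the bench.
- lamp_lens (a point): Centre of the fixed lamp's lens, on the light axis. The barrel is 45 mm in diameter, runs from here 54 mm towards +y, top 85 mm above the bench.
- screen_mid (a point): Centre of the fixed white target screen's face, on the light axis, at y = -134 mm; screen 56 mm wide (x), top 90 mm above the bench.
- light_point (a point): Point on the light axis, 62 mm above the bench, straight above the centre of the black rubber patch (44 x 30 mm, top 14 mm above the bench, board x = 0, y = -36 mm, between the middle baffle and the one by the screen). Axes as the board's.
- baffle_a: Loose wooden baffle (nearest the lamp, about y = +74 mm on the board), 100 g: 60 (x, across the light) x 30 (y, along it) x 68 mm tall; an 18 mm wide notch through along y cuts its top 34 mm. Origin: centre of its underside, on the 12 mm board. Starts 28 to 55 mm short of the fence; flush = origin at x = 0 in the board's frame, axes parallel to the board's.
- baffle_b: Loose wooden baffle (the middle one, about y = +22 mm on the board), 100 g: 60 (x, across the light) x 30 (y, along it) x 68 mm tall; an 18 mm wide notch through along y cuts its top 34 mm. Origin: centre of its underside, on the 12 mm board. Starts 28 to 55 mm short of the fence; flush = origin at x = 0 in the board's frame, axes parallel to the board's.
- baffle_c: Loose wooden baffle (nearest the target screen, about y = -92 mm on the board), 100 g: 60 (x, across the light) x 30 (y, along it) x 68 mm tall; an 18 mm wide notch through along y cuts its top 34 mm. Origin: centre of its underside, on the 12 mm board. Starts 28 to 55 mm short of the fence; flush = origin at x = 0 in the board's frame, axes parallel to the board's.
- cell: Loose glass cell (a hollow, open-topped box like a large cuvette), about 170 g (0.7 to 1.4 times that), 28 (x) x 40 (y) x 64 mm tall, standing upright on the bench to the robot's right. Origin: centre of its underside. The two clear panes face its +x and -x; the two frosted white faces face its +y and -y, 40 mm apart, so a grip on them closes along its y.
- cell_window (a point): Centre of the cell, midway between the panes, 32 mm above its underside.
- frosted_1: One frosted (white, matt) side face of the cell, a plate 28 (along cell x) x 6 x 64 mm tall; the body's origin is the middle of the plate's lower edge, at cell y = +17 mm; outer face at y = +20 mm. Fingers may touch this.
- frosted_2: One frosted (white, matt) side face of the cell, a plate 28 (along cell x) x 6 x 64 mm tall; the body's origin is the middle of the plate's lower edge, at cell y = -17 mm; outer face at y = -20 mm. Fingers may touch this.
- pane_1: One clear glass pane of the cell, 28 mm wide between the frosted sides, origin at the cell's underside at cell x = +8 mm; outer face at x = +10 mm, recessed 4 mm behind the frosted plates' edges. Fingers must not touch it.
- pane_2: One clear glass pane of the cell, 28 mm wide between the frosted sides, origin at the cell's underside at cell x = -8 mm; outer face at x = -10 mm, recessed 4 mm behind the frosted plates' edges. Fingers must not touch it.
- tape_measure: Bystander: yellow tape measure 38 x 80 x 64 mm, origin centre of underside; leave alone.
- screw_box: Bystander: open carton of screws 69 x 100 x 42 mm, origin centre of underside; leave alone.
- sanding_block: Bystander: cork sanding block 63 x 112 x 30 mm, origin centre of underside; leave alone.
Mind the look-alikes: they are no part of the job. Leave any pink or red look-alike of the baffle_b alone.

How it is judged:
On the way, in this order (a step that is already met when the one before it is completed fails the run):
1. all three baffles flush and square against the fence (x of baffle_a in the frame of light_board between -0.004 and 0.004 m and angle between the x axis of each of baffle_a, baffle_b, baffle_c and the x axis of light_board, either way round below 0.08 rad and angle between each of baffle_a, baffle_b, baffle_c's own z axis and vertical below 0.08 rad and x of baffle_b in the frame of light_board between -0.004 and 0.004 m and x of baffle_c in the frame of light_board between -0.004 and 0.004 m), for 0.2 s.
2. the cell lifted clear of the bench, gripped on both frosted faces (contact force between the fingers and frosted_1 above 1 N and contact force between the fingers and frosted_2 above 1 N and height (world z) of cell above 0.015 m), for 0.2 s.
At the end, for the whole second after the job is handed in: Cell gripped on both frosted faces (over 1 N each), centre within 8 mm of the light axis across and in height, 18 mm along it; square and upright within 0.12 rad, under 0.02 m/s, touching no board or baffle. Baffles within 4 mm of flush, 0.08 rad of square and upright (all of step 1 and contact force between the fingers and frosted_1 above 1 N and contact force between the fingers and frosted_2 above 1 N and x of cell_window in the frame of light_point between -0.008 and 0.008 m and y of cell_window in the frame of light_point between -0.018 and 0.018 m and z of cell_window in the frame of light_point between -0.008 and 0.008 m and angle between the x axis of cell and the y axis of light_board, either way round below 0.12 rad and angle between cell's own z axis and vertical below 0.12 rad and linear speed of cell below 0.02 m/s and contact force between cell and light_board below 0.1 N and contact force between cell and baffle_a below 0.1 N and contact force between cell and baffle_b below 0.1 N and contact force between cell and baffle_c below 0.1 N); the arm keeps its last pose, push and grip.
It fails at once if a finger touches a clear pane (contact force between the fingers and pane_1 above 0.5 N or contact force between the fingers and pane_2 above 0.5 N).
It fails at once if the cell is tipped over (angle between cell's own z axis and vertical above 0.7 rad).
It fails at once if another thing on the bench is disturbed (moved more than 20 mm) (distance of any of tape_measure, screw_box, sanding_block from where it was at the start of the episode above 0.02 m).
It also fails if it takes over 58 s, if anything falls off the work surface, if the arm or the gripper's body presses on something with over 40 N, if the wrist force passes 120 N, or if a joint passes its speed limit or range.

## Working session

There is one attempt and no reset: what is moved stays moved. The work goes in short steps, each a Python script; the robot and the scene stay as the last script left them, time stands still between calls to the robot, and variables do not carry over. Pictures are saved under pics/ and viewed, at most 10 in all, crops included, and the job is handed in when it is done.

```bash
ls; mkdir -p pics
cat > h.py <<'E'
import numpy as np, cv2
from bench import *
def cloud(c):
    z=c["range_z"]; K=c["intrinsics"]; v,u=np.mgrid[:384,:512]
    p=np.stack([(u-K[0,2])*z/K[0,0],(v-K[1,2])*z/K[1,1],z],-1)
    w=(p-c["t"])@c["R"]
    w[z<=0]=np.nan
    return w
E
python3 - <<'E'
from h import *
ims=[]
for n in("scene","top"):
    c=capture(n); np.savez(n,**c); ims.append(c["image"]); print(n,-c["R"].T@c["t"])
    w=cloud(c)
    for q in("light_board","baffle_a","cell","fence_face","lamp_lens","screen_mid","tape_measure","screw_box","sanding_block"):
        try:
            for s in silhouettes(n,q)[:5]:
                P=w[s["region"]]; P=P[~np.isnan(P[:,0])]
                print(q,round(s["conf"],2),np.round(s["xy"]),np.round(np.percentile(P,[2,50,98],axis=0),3).tolist() if len(P) else None)
        except Exception as e: print(q,e)
    cv2.imwrite(f"pics/{n}.png",c["image"])
print(current_clock(),current_orientation())
E
```

```text
pics
scene [-0.45118491 -1.02250466  0.7234549 ]
light_board 0.75 [233. 184.] [[0.43, -0.011, -0.001], [0.499, 0.077, 0.011], [0.591, 0.307, 0.083]]
light_board 0.42 [337. 209.] [[0.562, -0.351, -0.002], [0.595, -0.301, 0.022], [0.64, -0.247, 0.042]]
baffle_a 0.81 [244. 180.] [[0.456, 0.045, 0.014], [0.476, 0.052, 0.048], [0.516, 0.079, 0.079]]
baffle_a 0.65 [266. 201.] [[0.442, -0.126, 0.001], [0.461, -0.1, 0.034], [0.523, -0.04, 0.068]]
baffle_a 0.55 [302. 202.] [[0.51, -0.213, -0.001], [0.529, -0.193, 0.03], [0.558, -0.164, 0.066]]
baffle_a 0.51 [228. 176.] [[0.473, 0.156, 0.012], [0.5, 0.165, 0.048], [0.532, 0.187, 0.079]]
baffle_a 0.44 [220. 163.] [[0.491, 0.202, 0.051], [0.528, 0.219, 0.073], [0.546, 0.247, 0.079]]
cell 0.54 [303. 234.] [[0.382, -0.33, 0.002], [0.398, -0.312, 0.036], [0.418, -0.293, 0.063]]
fence_face 0.83 [241. 192.] [[0.429, -0.01, 0.002], [0.499, 0.051, 0.011], [0.591, 0.299, 0.083]]
lamp_lens 0.96 [235. 189.] [[0.429, -0.011, 0.0], [0.497, 0.068, 0.011], [0.59, 0.303, 0.082]]
screen_mid 0.8 [232. 188.] [[0.429, -0.012, -0.001], [0.498, 0.066, 0.011], [0.591
[... 1683 characters left out ...]
013], [0.613, 0.307, 0.083]]
tape_measure 0.8 [395. 189.] [[0.51, -0.455, 0.01], [0.527, -0.416, 0.058], [0.545, -0.394, 0.067]]
tape_measure 0.48 [208. 185.] [[0.444, -0.009, 0.007], [0.533, 0.141, 0.013], [0.608, 0.307, 0.083]]
screw_box 0.73 [352. 159.] [[0.571, -0.35, -0.003], [0.607, -0.303, 0.008], [0.64, -0.249, 0.044]]
screw_box 0.43 [356. 229.] [[0.39, -0.299, 0.014], [0.399, -0.293, 0.049], [0.408, -0.286, 0.067]]
sanding_block 0.95 [115. 165.] [[0.555, 0.37, -0.001], [0.588, 0.423, 0.031], [0.624, 0.482, 0.037]]
sanding_block 0.56 [366. 222.] [[0.414, -0.326, 0.028], [0.42, -0.32, 0.058], [0.432, -0.312, 0.065]]
1.0 [ 9.77740750e-01  2.09816640e-01 -1.18147823e-05 -5.04587619e-05]
```

Run:
```python
from h import *
c=dict(np.load("top.npz")); 
cv2.imwrite("pics/topc.png",cv2.resize(c["image"][120:270,90:420],(792,360),interpolation=cv2.INTER_CUBIC))
for n in("top","scene"):
    c=dict(np.load(n+".npz")); w=cloud(c); z=w[...,2]; x=w[...,0]; y=w[...,1]
    print(n,"bench z",np.nanmedian(z[(x>.3)&(x<.4)&(y>-.1)&(y<.3)]))
    m=((z>.055)&(z<.1)&(x>.36)&(x<.66)&(y>-.5)&(y<.5)).astype(np.uint8)
    k,l,s,ce=cv2.connectedComponentsWithStats(m,connectivity=4)
    for i in range(1,k):
        if s[i,4]>25:
            P=w[l==i]; r=cv2.minAreaRect((P[:,:2]*1000).astype(np.float32))
            print(np.round(ce[i]),s[i,4],np.round(r[0],1),np.round(r[1],1),round(r[2],1),np.round(np.median(P[:,2]),3),np.round(np.median(c["image"][l==i],0)))
    m=((z>.006)&(z<.1)&(x>.36)&(x<.66)&(y>-.05)&(y<.35)).astype(np.uint8)
    k,l,s,ce=cv2.connectedComponentsWithStats(m); i=1+np.argmax(s[1:,4]); P=w[l==i]
    print("board",cv2.minAreaRect((P[:,:2]*1000).astype(np.float32)),np.nanmedian(P[:,2]))
```

```text
top bench z -0.0011839180056359045
[160. 168.] 272 [572.9 276. ] [54.2 42.9] 83.0 0.079 [168. 168. 171.]
[321. 174.] 79 [ 563.  -195.6] [29.9 21.5] 57.2 0.067 [169. 135. 233.]
[251. 182.] 38 [535.4  10.4] [ 4.9 53.5] 82.3 0.089 [182. 184. 188.]
[179. 177.] 91 [546.9 219.9] [21.8 29.6] 0.1 0.08 [111. 173. 213.]
[195. 183.] 86 [530.7 173.5] [29.7 21.1] 83.9 0.079 [112. 175. 215.]
[314. 185.] 79 [ 529.7 -175.6] [29.5 21.1] 60.1 0.068 [174. 137. 235.]
[399. 187.] 190 [ 528.4 -427.7] [33.  53.9] 1.0 0.062 [  0. 162. 216.]
[233. 189.] 80 [513.2  61.9] [29.1 20.8] 85.8 0.079 [112. 176. 216.]
[178. 190.] 85 [508.  221.1] [29.7 20.7] 86.0 0.079 [112. 175. 215.]
[193. 196.] 84 [491.7 177.5] [29.4 20.7] 84.2 0.08 [111. 175. 216.]
[292. 201.] 78 [ 482.1 -110.7] [28.9 20.7] 26.6 0.068 [ 44.  52. 208.]
[232. 202.] 81 [474.1  63.8] [29.2 20.3] 86.6 0.08 [101. 159. 195.]
[280. 207.] 75 [463.8 -76.7] [29.8 21.1] 28.9 0.068 [ 43.  52. 213.]
[101. 214.] 309 [436.1 444.4] [26.6 89.9] 1.0 0.092 [ 69.  95. 133.]
[359. 226.] 82 [ 409.7 -308.8] [27.1 40.1] 37.1 0.064 [137. 137. 136.]
board ((529.8364868164062, 149.6287384033203), (332.0599060058594, 164.5230255126953), 82.24195861816406) 0.01413840619142583
scene bench z -0.6296733762270906
[225. 164.] 282 [531.2 229.5] [171.   72.5] 59.6 0.072 [ 82. 123. 150.]
[261. 177.] 105 [531.   9.] [11. 61.] 85.1 0.072 [153. 156. 154.]
[243. 178.] 129 [487.2  62.3] [36.9 65.1] 85.6 0.07 [ 69. 117. 144.]
[263. 194.] 40 [455.6 -78.9] [32.8 21.4] 29.7 0.064 [ 24.  34. 192.]
[274. 195.] 45 [ 475.7 -113.8] [30.9 22.4] 22.4 0.065 [ 27.  38. 183.]
[297. 197.] 42 [ 523.3 -175.6] [32.5 20.1] 59.9 0.065 [164. 124. 234.]
[303. 223.] 73 [ 405.5 -308. ] [32.9 37.8] 38.3 0.061 [150. 157. 155.]
[354. 223.] 36 [ 519.8 -417.8] [33.  23.2] 9.7 0.06 [  0. 202. 247.]
board ((519.5565795898438, 150.7729949951172), (336.7737731933594, 156.22317504882812), 82.98247528076172) 0.028591355521587307
```

View pics/topc.png

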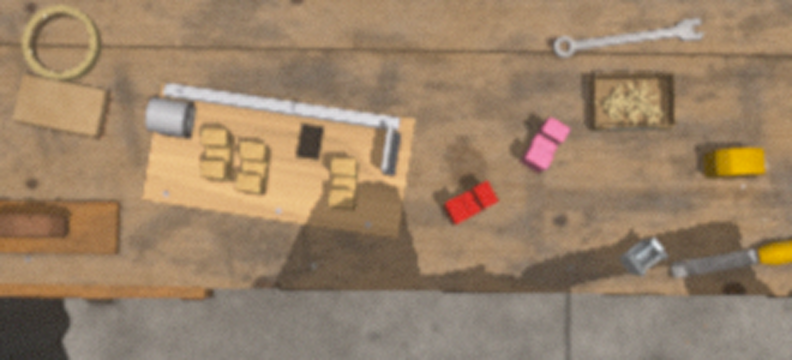

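View pics/scene.png

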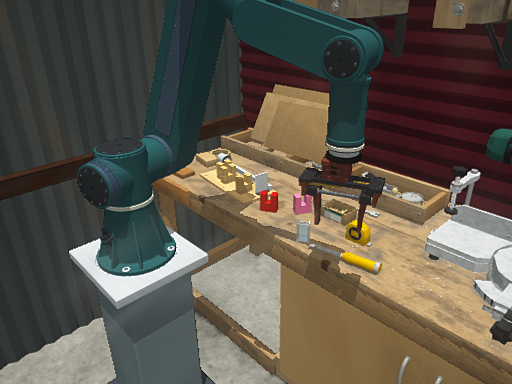

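Top view (crop scale 2.4, offset 90,120): the board is yawed about −8°. Its three wood baffles are at about (215,150), (252,165) and (343,180), with the patch at (310,141). The red and pink look-alikes are off the board, and the cell is at (645,255) with a screwdriver or chisel tip next to it. The scene view agrees. Next, wrist views for accuracy.

```bash
cat >> h.py <<'E'
def Q(phi): return [np.cos(phi/2),np.sin(phi/2),0,0]
def comps(c,zlo,zhi,box,minpx=60):
    w=cloud(c); z=w[...,2]; x=w[...,0]; y=w[...,1]
    m=((z>zlo)&(z<zhi)&(x>box[0])&(x<box[1])&(y>box[2])&(y<box[3])).astype(np.uint8)
    k,l,s,ce=cv2.connectedComponentsWithStats(m,connectivity=4); out=[]
    for i in range(1,k):
        if s[i,4]>minpx:
            P=w[l==i]; r=cv2.minAreaRect((P[:,:2]*1000).astype(np.float32))
            out.append((r,np.median(P[:,2])))
            print(np.round(ce[i]),s[i,4],np.round(r[0],1),np.round(r[1],1),round(r[2],1),"z",np.round(np.median(P[:,2]),4))
    return out
E
python3 - <<'E'
from h import *
def shot(name):
    c=capture("wrist"); np.savez(name,**c); print(name,current_clock(),current_position(),-c["R"].T@c["t"]); return c
move_ptp([.39,-.30,.30],Q(.647)); c=shot("wc1"); A=c["image"]; comps(c,.05,.08,(.33,.5,-.4,-.2))
move_ptp([.44,-.30,.30],Q(.647)); c=shot("wc2"); comps(c,.05,.08,(.33,.5,-.4,-.2))
for i,(x,y) in enumerate([(.45,.10),(.50,.19)]):
    move_ptp([x,y,.40],Q(np.pi-.134)); c=shot(f"wb{i}")
    print("top");comps(c,.06,.1,(.4,.65,-.05,.36)); print("patch/fence");comps(c,.02,.045,(.4,.65,-.05,.36)); print("board");comps(c,.006,.1,(.4,.65,-.05,.36))
    if i==0:B=c["image"]
cv2.imwrite("pics/w.png",cv2.resize(np.hstack([A,B]),(800,300)))
E
```

```text
wc1 2.1833 [ 0.389652   -0.30105664  0.2995946 ] [ 0.44384673 -0.25867999  0.46136002]
[275. 161.] 396 [ 408.2 -309.5] [27.6 39. ] 37.0 z 0.063
wc2 2.55 [ 0.43954306 -0.30072077  0.29914999] [ 0.49465425 -0.25903723  0.46074965]
[250. 191.] 408 [ 407.9 -309.2] [27.7 38.7] 37.2 z 0.0629
wb0 4.125 [0.45006003 0.09915728 0.39971909] [0.38026019 0.10913881 0.56145235]
top
[239. 176.] 284 [471.8  64.6] [30.  21.2] 87.6 z 0.0791
[311. 177.] 303 [489.1 178. ] [30.1 20.7] 84.7 z 0.0792
[339. 183.] 310 [505.5 221.5] [29.8 21.1] 87.5 z 0.0793
[242. 199.] 287 [510.8  62.7] [30.1 21.4] 87.5 z 0.0791
[311. 201.] 296 [528.1 173.8] [29.4 21.4] 83.6 z 0.0794
[340. 206.] 310 [544.2 220.3] [29.9 21.2] 88.7 z 0.0793
[212. 218.] 196 [533.2  11.2] [ 6.  54.7] 82.5 z 0.0876
[375. 215.] 850 [568.7 276.8] [53.2 40.7] 81.1 z 0.0791
patch/fence
[302. 177.] 114 [501.5 164.9] [24.1 63.8] 58.7 z 0.0343
[328. 184.] 149 [519.3 209.6] [25.4 65.5] 63.1 z 0.0332
[275. 227.] 1292 [559.9 122.3] [233.4  72.5] 81.0 z 0.0314
[370. 230.] 84 [610.6 279.1] [27.7 11. ] 83.9 z 0.0321
board
[405. 125.] 319 [434.3 355.3] [ 9.3 6
[... 158 characters left out ...]

top
[177. 153.] 309 [471.8  64.8] [30.5 20.8] 87.2 z 0.0789
[250. 154.] 287 [489.1 178.2] [29.8 20.7] 83.1 z 0.0792
[279. 161.] 283 [505.5 221.9] [29.9 20.8] 88.2 z 0.0795
[181. 177.] 308 [510.8  62.5] [30.9 21.4] 87.6 z 0.0791
[252. 178.] 279 [527.6 174.5] [29.5 21.5] 88.7 z 0.0794
[282. 184.] 282 [544.4 220.7] [30.  21.1] 88.0 z 0.0793
[152. 196.] 323 [533.7  11.6] [ 6.9 55.2] 81.1 z 0.0812
[318. 194.] 851 [569.1 277.2] [52.7 41.6] 82.0 z 0.0795
patch/fence
[192. 158.] 141 [486.4  76. ] [64.9 24.6] 21.9 z 0.0331
[234. 207.] 1658 [578.2 148.4] [296.7  72. ] 75.4 z 0.0314
board
[351. 103.] 282 [434.4 355.2] [65.7  9.3] 0.7 z 0.0172
[239. 170.] 16044 [525.1 148.9] [330.3 154. ] 82.2 z 0.0124
```

View pics/w.png

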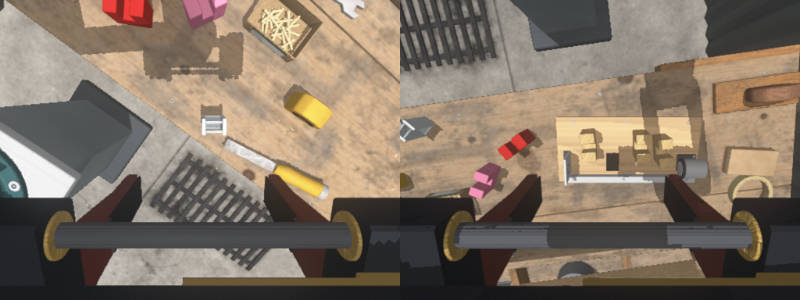

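Left half: the cell is at (213,125), frosted plates left and right, and the blade tip is right of it. Right half: the board with its baffles, and the patch at (612,160). Fits agree to about 1 mm, so I push the baffles now.

```bash
cat >> h.py <<'E'
O=np.array([.5515,.1460]); TH=np.deg2rad(-7.6)
RB=np.array([[np.cos(TH),-np.sin(TH)],[np.sin(TH),np.cos(TH)]])
def W(x,y,z): return [*(O+RB@[x,y]),z]
def Bd(p): return (np.asarray(p)[...,:2]-O)@RB
E
python3 - <<'E'
from h import *
tops={"a":[(505.5,221.7),(544.3,220.5)],"b":[(489.1,178.1),(527.9,174.2)],"c":[(471.8,64.7),(510.8,62.6)]}
q=Q(np.pi+TH)
move_gripper(0.0)
for k,v in tops.items():
    b=Bd(np.mean(v,0)/1000); print(k,b*1000)
    x0=b[0]-.03-.01-.015
    move_ptp(W(x0,b[1],.13),q)
    servo_line(W(x0,b[1],.022),rate=.15)
    hit=servo_line(W(-.034,b[1],.022),rate=.03,contact_N=8)
    p=current_position(); print(hit,Bd(p)*1000,current_force(),current_clock())
    servo_line(W(Bd(p)[0]-.02,b[1],.022),rate=.1)
    servo_line(W(Bd(p)[0]-.02,b[1],.13),rate=.2)
move_ptp([.45,.10,.40],q)
c=capture("wrist")
for r,z in comps(c,.06,.1,(.4,.65,-.05,.36)): print(np.round(Bd(np.array(r[0])/1000)*1000,1))
cv2.imwrite("pics/w2.png",cv2.resize(c["image"][100:260,150:420],(800,474)))
print(current_clock())
E
```

```text
a [-36.29878828  70.92226709]
True [-39.38603194  70.62935728] [-0.4738866  -0.28068232 -0.55476031] 9.5417
b [-46.6097984   24.19812376]
True [-39.5607889   23.92072706] [-0.4241943   0.93030943 -0.03685563] 13.7083
c [-48.77986179 -89.58843443]
True [-39.91489447 -89.67669474] [ 0.89913352 -0.19153158  0.72864355] 18.1417
[239. 207.] 283 [520.5  57.7] [29.1 21. ] 82.5 z 0.0792
[309. 207.] 293 [535.8 171.4] [30.1 20.8] 82.6 z 0.0792
[337. 207.] 302 [541.7 215.7] [30.2 20.6] 83.1 z 0.0793
[212. 218.] 209 [534.   11.1] [ 6.3 56.3] 82.3 z 0.0876
[375. 217.] 886 [569.3 277. ] [53.  42.9] 83.0 z 0.0788
[236. 229.] 189 [558.3  51.8] [29.1 19.9] 81.8 z 0.0791
[308. 229.] 286 [573.7 166.3] [30.1 19.7] 82.4 z 0.0793
[335. 229.] 294 [579.6 210.5] [29.7 19.8] 83.6 z 0.0791
[-19.  -91.7]
[-18.9  23.1]
[-19.   67.8]
[   0.5 -136.1]
[  0.4 132.2]
[ 19.2 -92.5]
[19.4 23.1]
[19.4 67.6]
20.2917
```

View pics/w2.png

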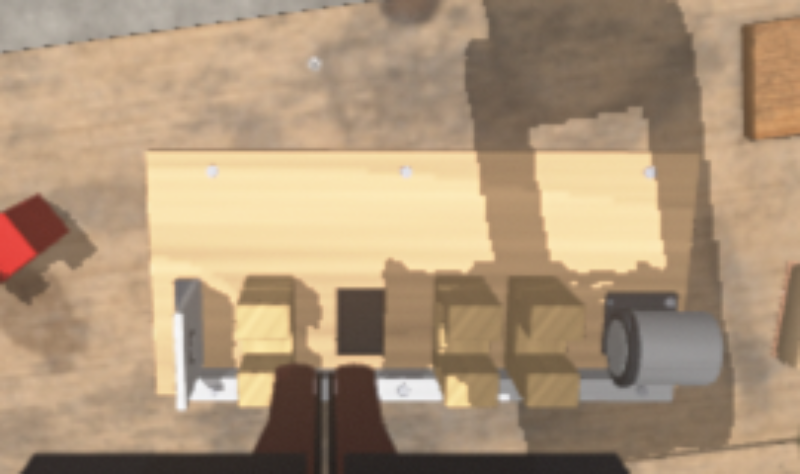

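All three baffles sit flush and square: post centres at board x = −19 and +19 mm, all at yaw about −7.5°. Next is the cell.

Run:
```python
from h import *
q=Q(np.deg2rad(37.1))
move_ptp([.408,-.3094,.16],q); move_gripper(.062)
print(servo_line([.408,-.3094,.021],rate=.08,contact_N=8), current_position())
move_gripper(.03); print("gap",current_finger_gap(),current_grip_force())
servo_line([.408,-.3094,.06],rate=.05); sleep(.4)
print(current_finger_gap(),current_grip_force(),current_force(),current_clock())
servo_line([.408,-.3094,.20],rate=.15)
move_ptp(W(.0004,-.036,.20),Q(TH+np.pi/2)); sleep(.3)
print(current_position(),current_finger_gap(),current_clock())
ims=[]
for n in("scene","wrist","top"):
    c=capture(n); np.savez("h_"+n,**c); ims.append(c["image"])
    w=cloud(c)
    for s in silhouettes(n,"cell")[:2]:
        P=w[s["region"]]; P=P[~np.isnan(P[:,0])]; print(n,s["conf"],s["xy"],np.round(np.percentile(P,[2,50,98],axis=0),3).tolist() if len(P) else None)
cv2.imwrite("pics/h.png",np.hstack([cv2.resize(ims[0][70:220,170:320],(400,400)),cv2.resize(ims[1],(400,400))]))
```

```text
False [ 0.40827142 -0.30965606  0.02140496]
gap 0.039811105671871745 29.99018043279648
0.04018508658801735 29.989893436431885 [-0.53842853 -0.63778409 -1.56103423] 26.7833
[0.54725122 0.10956817 0.20003753] 0.03961083194145309 29.7917
scene 0.75 [336.6, 208.9] [[0.564, -0.35, 0.0], [0.594, -0.299, 0.023], [0.638, -0.248, 0.04]]
scene 0.73 [246.1, 139.9] [[0.519, 0.093, 0.177], [0.541, 0.101, 0.209], [0.561, 0.12, 0.241]]
wrist 0.62 [258.3, 250.9] [[0.529, 0.103, 0.183], [0.547, 0.12, 0.228], [0.566, 0.126, 0.243]]
wrist 0.46 [222.9, 108.5] [[0.446, 0.056, 0.01], [0.516, 0.189, 0.012], [0.608, 0.291, 0.08]]
top 0.59 [117.3, 164.4] [[0.555, 0.369, 0.0], [0.589, 0.42, 0.031], [0.624, 0.477, 0.037]]
```

View pics/h.png

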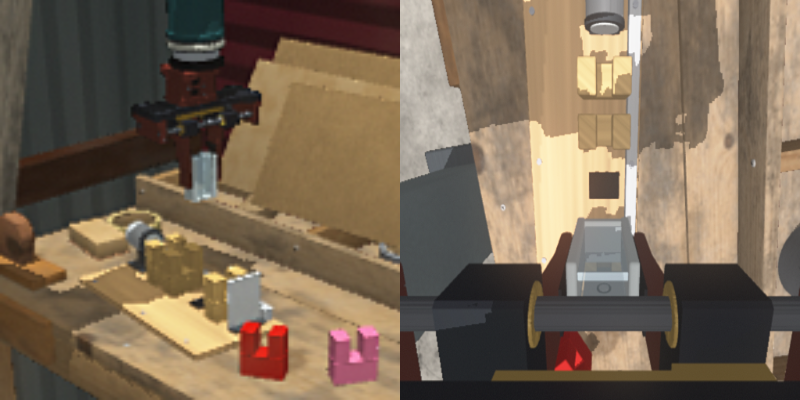

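The cell hangs upright between the pads, gripped on the frosted plates (right half, around (605,258)), with the patch ahead at (604,185). I'll check its offset from the rim, lower it, verify and hand in.

Run:
```python
from h import *
servo_line(W(.0004,-.036,.051),rate=.08); sleep(.5)
print(current_position(),Bd(current_position()),current_finger_gap(),current_grip_force(),current_force(),current_clock())
for n in("wrist","scene"):
    c=capture(n); w=cloud(c); B=np.dstack([((w[...,:2]-O)@RB)*1000,w[...,2]*1000])
    if n=="wrist":
        m=(abs(B[...,0])<19)&(abs(B[...,1]+36)<22)&(B[...,2]>88)&(B[...,2]<100)
        P=B[m]; print("rim",len(P),np.round(np.percentile(P,[1,50,99],axis=0),1)); 
        for s in(-1,1):
            p=P[(s*P[:,0]>14)]; print(len(p),np.round(np.percentile(p,[2,50,98],axis=0),1).tolist())
        print(cv2.minAreaRect(P[:,:2].astype(np.float32)))
        r=[np.round(Bd(np.array(q[0])/1000)*1000,1) for q,z in comps(c,.06,.084,(.4,.65,-.05,.36))]; print(r)
        A=c["image"]
    else: S=c["image"]
cv2.imwrite("pics/f.png",np.hstack([cv2.resize(S[120:220,190:290],(400,400)),cv2.resize(A,(400,400))]))
```

```text
[0.54711822 0.11026894 0.05100003] [ 0.00038238 -0.0359967 ] 0.04013060815321324 29.989771842956543 [ 0.45428015 -0.76536776 -1.39836402] 32.6083
rim 1855 [[-18.9 -36.5  88.2]
 [  0.8 -27.   93. ]
 [ 18.7 -21.7  94.6]]
422 [[-18.9, -36.5, 88.8], [-16.6, -27.9, 93.0], [-14.3, -21.7, 94.5]]
426 [[14.1, -36.3, 88.9], [16.4, -27.7, 93.1], [18.8, -21.7, 94.4]]
((-0.010812759399414062, -30.153064727783203), (37.990325927734375, 17.572830200195312), 0.31737545132637024)
[216.  35.] 3893 [542.2 213.9] [27.8 21.2] 82.7 z 0.0794
[312.  35.] 3985 [580.9 208.8] [28.  21.4] 82.2 z 0.0794
[219. 139.] 3558 [536.3 171. ] [29.6 21.2] 82.4 z 0.0794
[308. 139.] 3630 [575.  165.8] [29.6 21.3] 82.4 z 0.0794
[259. 239.] 2334 [547.7 122. ] [ 6.  59.3] 82.4 z 0.0735
[260. 276.] 842 [545.5 106.7] [ 8.4 28.2] 82.7 z 0.0779
[226. 337.] 1464 [521.7  63.7] [17.9 21.3] 82.5 z 0.075
[297. 337.] 1400 [559.8  56.2] [22.5 20.6] 82.3 z 0.0752
[array([-18.2,  66.1]), array([20.9, 66.1]), array([-18.4,  22.8]), array([20.7, 22.7]), array([ -0.6, -24.3]), array([ -0.7, -39.8]), array([-18.7, -85.5]), array([ 20.1, -87.9])]
```

View pics/f.png

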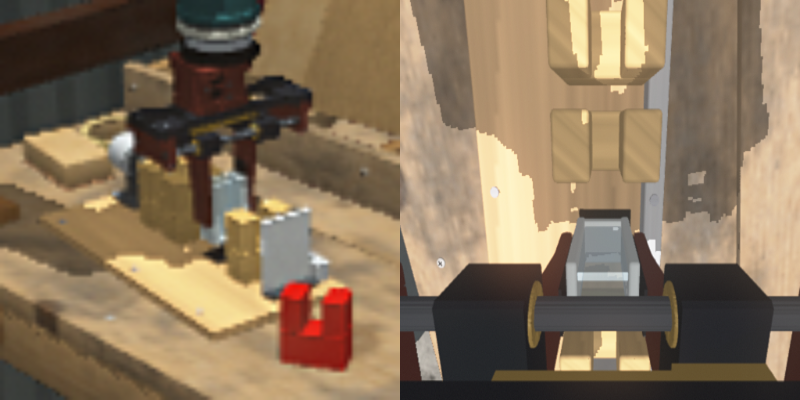

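The cell is centred over the patch, square and upright, and clear of the baffles and board.

```bash
python3 -c "
from bench import *
print(close_job())"
```

```text
the job is handed in; nothing more can be done
None
```

I handed the job in with all three baffles flush and square against the fence, and the cell held still by its frosted faces on the light axis above the black patch; the verdict was not returned.

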